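# Fit the retaining ring on the solder reel's spindle

## Robot

A 6-joint arm with a two-finger parallel gripper is mounted at the origin on the work surface. World frame = base frame: x ahead of the robot, y to its left, z up, the work surface at z = 0. Lengths are in m, angles in rad, forces in N, time in s.
With the tool pointing down it reaches from about 0.3 to 0.75 m from the base axis. Payload 8.5 kg.
Tool frame: the origin (TCP) lies at the very end of the fingers, on their centre line; the grasp point (between the pads) lies 19 mm behind it (grasp_offset is the distance from the TCP to the grasp point, in m); z points along the fingers, y is the line along which they close (so a half turn about z gives the same grasp; the last joint's range is limited). The gripper opens to 85 mm and grips with 20 to 120 N. Pads are 22 mm wide; open, the fingers measure 114 mm over their backs; the gripper's body (76 mm by 85 mm) begins 54 mm behind the grasp point. The pads swing forward as they close: fully open they stand 13 mm farther back than shut.
Start: joints at [1.134, 0.381, 1.297, -0, 1.464, -0.215], TCP at [0.121, 0.537, 0.231] pointing down, gripper open.
Joint ranges: [-3.11, 3.11], [-0.89, 2.33], [0.22, 2.48], [-1.42, 4.56], [0.17, 2.85], [-2.88, 2.88]. Speed limits (rad/s): [2.39, 2.39, 3.14, 3.14, 3.14, 3.14].

## Interface

Orientations are given as a rotation vector (axis times angle).
In Python, from workcell import get_obs, get_image, close_job, grasp_offset gives the robot as it stands.
- The arm moves only by the tool send_rows, never from a script. Its argument "plan" is a list of rows, each an object with "turn": the turn, a rotation vector about the tool's x, y, z in rad, a list of three; "delta_pos": the shift along the tool's x, y, z in mm, a list of three; "jaw": the opening in per cent of the stroke, from 0 (shut) to 100 (fully open). A call has 1 to 8 rows; each row shifts and turns the commanded pose from where the row before left it, along the tool's axes as they then stand; what a row does not reach is not made up. A row lasts 1/12 s, in which the tool goes at most 41.7 mm and 7.16 degrees, less where a joint would pass 70% of its speed; a pose out of reach is approached as far as the arm can. A call is refused whole if a number of a shift passes 41.7 or a number of a turn 0.125, either way. A call with a gripper value outside its range is refused whole. The fingers move at their own pace and stop on an object; "force" is the grip in N (left out, the last holds). Time passes only in rows, so rows that do not move let the fingers close. It gives the time, the measured TCP pose, the force, the opening and the grip force at its end, in the units of the state.
- get_obs(): the state, without advancing time (a new reading comes with each control period).
- get_image(name): name is "side" or "top" or "wrist"; returns a dict with "image" (480x640x3 uint8, red, green, blue), "z_map" (480x640 float32, m along the optical axis (not along the pixel's ray), 0 where there is no reading), "intrinsics" (3x3 intrinsics, pixels), "dist" ([k1, k2, p1, p2, k3] as OpenCV has them; the pictures are not rectified), "cam_to_world" (4x4, takes a point from camera to world coordinates). Camera axes: x right, y down, z forward; pixel columns grow to the right and rows downward; lengths in m; the calibration is good to about 2 mm. A picture is of the moment at which its call begins.
- close_job(): hands the job in; it is judged then, once.
The state is a dict: "time": time; "joint_positions": joint angles; "dq": joint speeds; "tau": joint torques, N m; "tcp_pos": TCP position; "ee_rot": TCP orientation; "ft_force": force on the tool from outside, world axes, zero at the start; "torque": the same for the moment, N m; "opening": finger opening in m; "finger_force": force on a finger pad.
Only numpy, scipy, OpenCV 4.12 (cv2) and the standard library are available. Lean on these libraries where they do the work, as an engineer would, in place of code of your own. Each camera call takes 0.05 s, during which the arm holds its last target. There are 200 camera calls.

## Task

The wide, flat solder reel has lost the retaining ring that keeps it on its spindle. Take the ring pliers from their rest, squeeze the handles so that the jaws spread the loaded ring, lower the spread ring over that spindle's head onto the reel and ease the handles open without dropping the pliers, so that the ring springs shut in the groove. Then lift the pliers off and lay them down again, back on their rest or on the mat, clear of the reel.

Things in the scene. Friction and masses are not known exactly. Their poses are not given: they have to be found in the camera images.
- pliers_grip (a point): Ring pliers, 220 mm long, 150 g, dark handles 16 mm high, level on a grey rest. Point midway between the handles, half-way up, 55 mm behind the pivot, at the balance point, 40 mm above the mat; +x runs to the nose, z up. Squeeze both handles here from above, closing across x. Below them 25 mm is free. To lay the pliers back, return them to this pose.
- lever_l (a joint): Swing of each pliers handle: 0 released, 0.26 rad squeezed to the stop (25 to 60 N holds it; the spring takes 7 to 20 N). Outsides at the grip point: 60 mm released (62 mm 11 mm farther back), 32 mm at the stop (28 mm 11 mm farther back). With the gripper let back to 56 mm the ring is shut and the jaws are free of it, while the spring still holds the pliers in the fingers.
- spread_mid (a point): Point of the pliers, 193 mm ahead of pliers_grip (+x), 22 mm below it. Squeezed to the stop, the jaws part and carry the ring spread and level, the middle of its opening here, at the ring's mid-height: bring it onto the groove point from straight above. As squeezed, the pliers creep 7 mm forward in the fingers (so 200 mm ahead of them), and back as let go. Jaw tips: 2 mm lower, 34 mm nearer.
- ring_centre (a point): Retaining ring, keyhole-shaped bow of bright steel, 4.5 mm thick, 88 mm long; round part 27 mm inside when shut, two legs with flat lugs at its gap, 17 g. Starts shut, flat on the rest, lugs loosely round the closed jaw tips. Point: centre of the round part, half-way up; gap and legs to -x (to the pliers), z up. Fully spread it passes a 32 mm round with 4 mm to spare.
- groove (a point): On the axis of the fixed upright spindle of the wide solder reel (black flanges 76 mm across; top 52 mm above the mat), at mid-height of a ring lying on that top. Upward from the reel: groove 26 mm dia, 9 mm tall; head 32 mm dia, 6 mm; cone 6 mm, to 21 mm dia; top at 73 mm. The narrow taller reel (52 mm across, top 83 mm) already wears a ring; they stand in either order.
- ring_l (a joint): How far the ring is spread: 0 shut, about 0.28 rad fully spread by the pliers (swing of each arm about the ring's back).
Not all that is in view belongs to the job. Leave any red look-alike of the part that bears pliers_grip alone.

How it is judged:
On the way, in this order (a step that is already met when the one before it is completed fails the run):
1. the ring is spread by the pliers and carried clear of the rest (value of joint ring_l above 0.2 rad and contact force between pliers and ring above 0.5 N and height (world z) of ring_centre above 0.035 m), for 0.2 s.
2. the ring is shut round the spindle, in the groove (value of joint ring_l below 0.1 rad and horizontal distance between ring_centre and groove below 0.006 m and distance between ring_centre and groove below 0.01 m), for 0.2 s.
At the end, for the whole second after the job is handed in: The ring is shut (under 0.1 rad) and still in the wide reel's groove: centre within 6 mm of the axis and 10 mm of the groove point, tilt under 15 degrees. The pliers lie still, grip point under 60 mm high and over 120 mm from the spindle, touching neither ring nor stand (all of step 2 and angle between ring_centre's own z axis and vertical below 0.26 rad and linear speed of each of ring, pliers below 0.02 m/s and horizontal distance between pliers_grip and groove above 0.12 m and height (world z) of pliers_grip below 0.06 m and contact force between pliers and stand below 0.05 N and contact force between pliers and ring below 0.05 N).
It also fails if it takes over 45 s, if anything falls off the work surface, if the arm or the gripper's body presses on something with over 40 N, if the wrist force passes 120 N, or if a joint passes its speed limit or range.

## Working session

There is one attempt and no reset: what is moved stays moved. The work goes in short steps, Python scripts to look and compute and a tool call to move; the robot and the scene stay as the last step left them, time stands still between calls to the robot, and variables do not carry over. Pictures are saved under pics/ and viewed, at most 10 in all, crops included, and the job is handed in when it is done.

Besides the shell and the picture viewer there is one more tool, called after "Emit:" by a JSON object that holds its "name" and its "arguments". send_rows: Moves the arm, as the interface text tells. Its arguments: {"type":"object","properties":{"plan":{"type":"array"},"force":{"type":"number"}},"required":["plan"]}

```bash
mkdir -p pics
cat > h.py <<'E'
import numpy as np, cv2
from workcell import get_obs, get_image, close_job, grasp_offset
def cap(n,f):
    d=get_image(n); np.savez(f'{f}.npz',**d); cv2.imwrite(f'pics/{f}.png',d['image'][:,:,::-1]); return d
def cloud(d):
    h,w=d['z_map'].shape
    u,v=np.meshgrid(np.arange(w),np.arange(h))
    p=cv2.undistortPoints(np.stack([u,v],-1).reshape(-1,1,2).astype(np.float64),d['intrinsics'],d['dist']).reshape(h,w,2)
    z=d['z_map'].astype(float)
    P=np.stack([p[...,0]*z,p[...,1]*z,z],-1)
    W=P@d['cam_to_world'][:3,:3].T+d['cam_to_world'][:3,3]
    W[z==0]=np.nan
    return W
E
python3 - <<'E'
from h import *
for n in ['top','side']:
    d=cap(n,n+'0'); print(n,d['cam_to_world'].round(3).tolist(),d['intrinsics'].round(0).tolist())
print(get_obs(),grasp_offset)
E
```

```text
top [[-0.003, -0.996, 0.085, 0.403], [-1.0, 0.002, -0.006, 0.045], [0.006, -0.085, -0.996, 1.001], [0.0, 0.0, 0.0, 1.0]] [[534.0, 0.0, 319.0], [0.0, 534.0, 241.0], [0.0, 0.0, 1.0]]
side [[-0.879, -0.356, 0.318, 0.212], [-0.477, 0.665, -0.575, 0.571], [-0.007, -0.657, -0.754, 0.738], [0.0, 0.0, 0.0, 1.0]] [[433.0, 0.0, 316.0], [0.0, 433.0, 245.0], [0.0, 0.0, 1.0]]
{'time': 0.1, 'joint_positions': array([ 1.13368564e+00,  3.81149904e-01,  1.29816542e+00, -2.90030839e-05,
        1.46360387e+00, -2.15301768e-01]), 'dq': array([ 0.00211001, -0.0025187 , -0.00104335,  0.00061827, -0.00061971,
        0.001824  ]), 'tau': array([ 4.71832391e-03, -4.49218512e+01, -2.31655097e+01, -1.00004522e-04,
        3.71714530e-03, -2.37695559e-05]), 'tcp_pos': array([0.12089346, 0.5362788 , 0.23076869]), 'ee_rot': array([-3.47653861e-01, -3.12189655e+00,  1.98810045e-03]), 'ft_force': array([-0.47277111, -0.91477275,  0.30247878]), 'torque': array([0.01030861, 0.03713228, 0.01435716]), 'finger_force': 0.0, 'opening': 0.08565040486070812} 0.0187
```

View pics/top0.png

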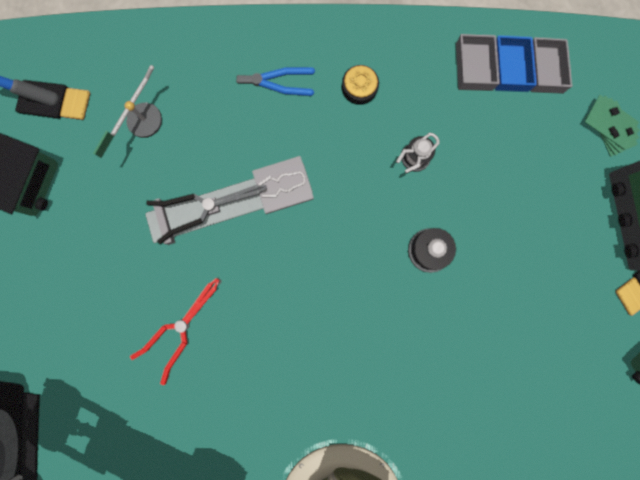

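View pics/side0.png

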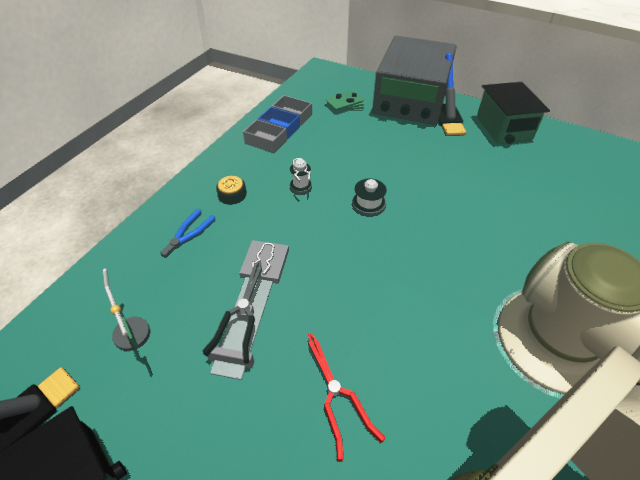

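Candidates: the dark-handled pliers on the grey rest (top 208,205), the red look-alike (180,327) and the blue pliers (275,82). I choose the dark ones on the rest. For the spindle, the bare wide reel is at (433,249), and the narrow reel at (420,152) already wears a ring. Next is a close crop to check, plus measurements.

Run:
```python
from h import *
d=dict(np.load('top0.npz')); W=cloud(d); im=d['image']
np.set_printoptions(precision=4,suppress=True)
c=cv2.resize(im[150:280,140:460],(800,325),interpolation=cv2.INTER_CUBIC); 
# height map crop
z=np.nan_to_num(W[150:280,140:460,2]); hm=cv2.applyColorMap(np.clip(z*3000,0,255).astype(np.uint8),cv2.COLORMAP_JET)[:,:,::-1]
hm=cv2.resize(hm,(700,275),interpolation=cv2.INTER_NEAREST); o=np.zeros((600,800,3),np.uint8); o[:325]=c;o[325:,:700]=hm
cv2.imwrite('pics/crop1.png',o[:,:,::-1])
def reg(u0,u1,v0,v1,z0,z1,name):
    P=W[v0:v1,u0:u1].reshape(-1,3); P=P[(P[:,2]>z0)&(P[:,2]<z1)]
    if len(P)<4: print(name,len(P));return
    (cx,cy),r=cv2.minEnclosingCircle(P[:,:2].astype(np.float32)); print(name,len(P),'mean',P.mean(0),'circ',cx,cy,r,'med z',np.median(P[:,2]))
reg(400,465,220,280,.069,.08,'head top'); reg(400,465,220,280,.060,.08,'head'); reg(400,465,220,280,.046,.056,'flange')
reg(400,440,130,170,.09,.12,'narrow')
reg(195,220,192,218,.049,.07,'pivot')
reg(250,315,155,215,-.01,.06,'ringplate')
```

```text
head top 211 mean [ 0.4711 -0.1677  0.0729] circ 0.47117146849632263 -0.16811785101890564 0.01597564108669758 med z 0.07274944487655832
head 246 mean [ 0.471  -0.1674  0.0721] circ 0.4710623025894165 -0.16816306114196777 0.016086164861917496 med z 0.0723965586860914
flange 1037 mean [ 0.4714 -0.1684  0.053 ] circ 0.4709054231643677 -0.1693953573703766 0.03770669177174568 med z 0.05302089330573523
narrow 0
pivot 120 mean [0.5533 0.2396 0.0523] circ 0.5586320161819458 0.24086399376392365 0.017769141122698784 med z 0.05232628434700998
ringplate 3889 mean [0.5952 0.108  0.0123] circ 0.5979610681533813 0.10934291034936905 0.08378823846578598 med z 0.01565466457179343
```

View pics/crop1.png

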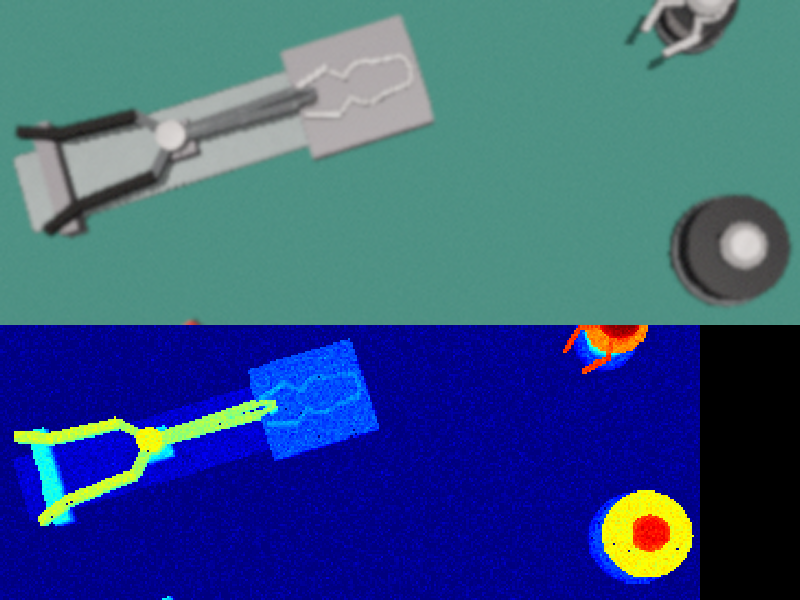

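The crop confirms the choice. The dark pliers lie on the grey rest with their pivot near top (208,204) and the ring on the plate at (285,182). The wide reel is bare, with its head at (437,248). Next I fit the pliers' frame.

Run:
```python
from h import *
np.set_printoptions(precision=4,suppress=True)
d=dict(np.load('top0.npz')); W=cloud(d)
P=W[150:260,140:320].reshape(-1,3); P=P[~np.isnan(P[:,0])]
H=P[(P[:,2]>.038)&(P[:,2]<.062)]
pv=np.array([.5533,.2396])
ang=np.arctan2(.0195*-1*0-.0,1) 
a=np.deg2rad(-75)
for it in range(6):
    x=np.array([np.cos(a),np.sin(a)]); y=np.array([-x[1],x[0]])
    q=(H[:,:2]-pv)@np.c_[x,y]
    s=[];m=[];w=[]
    for t in np.arange(-.09,.09,.006):
        k=(q[:,0]>t-.003)&(q[:,0]<t+.003)
        if k.sum()>4 and not(-.0<t<.02): s.append(t);m.append((q[k,1].max()+q[k,1].min())/2);w.append(np.ptp(q[k,1]))
    f=np.polyfit(s,m,1); a+=np.arctan(f[0]); pv=pv+y*f[1]
print(np.rad2deg(a),pv); print(np.c_[s,m,w])
# boss
b=H[(np.linalg.norm(H[:,:2]-pv,axis=1)<.02)&(H[:,2]>.0505)]; qb=(b[:,:2]-pv)@np.c_[x,y]; print('boss x',np.median(qb,0),qb.min(0),qb.max(0),len(b))
print('x range',q[:,0].min(),q[:,0].max(), 'z handles',np.median(H[(q[:,0]<-.04)&(q[:,0]>-.07),2]))
# ring (bright on plate)
R=P[(P[:,2]>.017)&(P[:,2]<.03)]; qr=(R[:,:2]-pv)@np.c_[x,y]; k=qr[:,0]>.06
print('plate z',np.median(P[((P[:,:2]-pv)@x>.12)&(P[:,2]>.008),2]), qr[k].min(0),qr[k].max(0))
```

```text
-72.54638855949109 [0.553  0.2395]
[[-0.09    0.0001  0.0745]
 [-0.084  -0.0005  0.0683]
 [-0.078  -0.0001  0.0653]
 [-0.072  -0.0004  0.063 ]
 [-0.066   0.      0.0624]
 [-0.06   -0.0002  0.0617]
 [-0.054  -0.      0.061 ]
 [-0.048   0.0002  0.0596]
 [-0.042   0.0006  0.059 ]
 [-0.036   0.0004  0.0576]
 [-0.03    0.0001  0.0565]
 [-0.024   0.      0.0563]
 [-0.018   0.      0.0518]
 [-0.012  -0.0001  0.0398]
 [-0.006   0.0004  0.0288]
 [ 0.024  -0.0001  0.0123]
 [ 0.03    0.0002  0.0126]
 [ 0.036   0.0001  0.0134]
 [ 0.042   0.0001  0.0141]
 [ 0.048  -0.0003  0.0139]
 [ 0.054  -0.0001  0.0146]
 [ 0.06   -0.0005  0.0145]
 [ 0.066  -0.0003  0.0151]
 [ 0.072   0.0003  0.0154]
 [ 0.078  -0.0001  0.0162]
 [ 0.084   0.0002  0.0169]]
boss x [-0.0001  0.0002] [-0.0105 -0.0109] [0.0098 0.0107] 101
x range -0.11027692907469207 0.10848066938210596 z handles 0.04818329662806575
plate z 0.017385141656015124 [ 0.0911 -0.0425] [0.1853 0.0424]
```

```bash
cat >> h.py <<'E'
from scipy.spatial.transform import Rotation as Ro
A=np.deg2rad(-72.55); PX=np.array([np.cos(A),np.sin(A),0])
PIV=np.array([.5530,.2395,0]); GRIP=PIV-.055*PX+[0,0,.04]; SP=np.array([.4710,-.1685,.05425])
def plan(t):
    """delta in tool axes (mm) to world t, and turn about tool axes to heading A+pi, pointing down"""
    o=get_obs(); R=Ro.from_rotvec(o['ee_rot']); x=-PX; z=np.array([0,0,-1]); G=Ro.from_matrix(np.c_[x,np.cross(z,x),z])
    print('t',o['time'],'tcp',o['tcp_pos'].round(4),'open',o['opening'],'F',o['ft_force'].round(1),'grip',o['finger_force'])
    print('turn',(R.inv()*G).as_rotvec().round(4),'delta now',(R.inv().apply(t-o['tcp_pos'])*1000).round(1),'delta after turn',(G.inv().apply(t-o['tcp_pos'])*1000).round(1))
E
python3 - <<'E'
from h import *
print(GRIP); plan(np.array([*GRIP[:2],.13]))
E
```

```text
[0.53650696 0.29196885 0.04      ]
t 0.1 tcp [0.1209 0.5363 0.2308] open 0.08565040486070812 F [-0.5 -0.9  0.3] grip 0.0
turn [-1.3000e-03  4.0000e-04  1.0444e+00] delta now [-459.2 -146.8  100.8] delta after turn [-357.7  323.2  100.8]
```

Emit:
{"name": "send_rows", "arguments": {"plan": [{"turn": [0,0,0.12],"delta_pos": [0,0,0],"jaw": 100},{"turn": [0,0,0.12],"delta_pos": [0,0,0],"jaw": 100},{"turn": [0,0,0.12],"delta_pos": [0,0,0],"jaw": 100},{"turn": [0,0,0.12],"delta_pos": [0,0,0],"jaw": 100},{"turn": [0,0,0.12],"delta_pos": [0,0,0],"jaw": 100},{"turn": [0,0,0.12],"delta_pos": [0,0,0],"jaw": 100},{"turn": [0,0,0.12],"delta_pos": [0,0,0],"jaw": 100},{"turn": [0,0,0.084],"delta_pos": [0,0,0],"jaw": 100}]}}

```text
time: 0.77
tcp_pos: [0.1209, 0.5363, 0.2309]
ee_rot: [1.711, 2.635, -0.002]
ft_force: [-0.8, 0.7, 0.6]
opening: 0.0857
finger_force: 0.0
```

Emit:
{"name": "send_rows", "arguments": {"plan": [{"turn": [0,0,0.12],"delta_pos": [0,0,0],"jaw": 100},{"turn": [0,0,0],"delta_pos": [-26,24,5],"jaw": 100},{"turn": [0,0,0],"delta_pos": [-26,24,5],"jaw": 100},{"turn": [0,0,0],"delta_pos": [-26,24,5],"jaw": 100},{"turn": [0,0,0],"delta_pos": [-26,24,5],"jaw": 100},{"turn": [0,0,0],"delta_pos": [-26,24,5],"jaw": 100},{"turn": [0,0,0],"delta_pos": [-26,24,5],"jaw": 100},{"turn": [0,0,0],"delta_pos": [-26,24,5],"jaw": 100}]}}

```text
time: 1.43
tcp_pos: [0.3371, 0.4122, 0.1959]
ee_rot: [-1.858, -2.533, 0.001]
ft_force: [0.4, 0.3, -0.2]
opening: 0.0853
finger_force: 0.0
```

Emit:
{"name": "send_rows", "arguments": {"plan": [{"turn": [0,0,0],"delta_pos": [-26,24,5],"jaw": 100},{"turn": [0,0,0],"delta_pos": [-26,24,5],"jaw": 100},{"turn": [0,0,0],"delta_pos": [-26,24,5],"jaw": 100},{"turn": [0,0,0],"delta_pos": [-26,24,5],"jaw": 100},{"turn": [0,0,0],"delta_pos": [-26,24,5],"jaw": 100},{"turn": [0,0,0],"delta_pos": [-26,24,5],"jaw": 100},{"turn": [0,0,0],"delta_pos": [-20,18,5],"jaw": 100},{"turn": [0,0,0],"delta_pos": [0,0,0],"jaw": 100}]}}

```text
time: 2.1
tcp_pos: [0.5466, 0.2909, 0.1593]
ee_rot: [-1.864, -2.529, 0.003]
ft_force: [-0.6, -0.4, 0.7]
opening: 0.0857
finger_force: 0.0
```

Run:
```python
from h import *
plan(np.array([*GRIP[:2],.13])); cap('wrist','w1')
```

```text
t 2.1 tcp [0.5466 0.2909 0.1593] open 0.08569403417759869 F [-0.6 -0.4  0.7] grip 0.0
turn [-0.0016  0.001  -0.004 ] delta now [ 4.1 -9.3 29.3] delta after turn [ 4.1 -9.3 29.3]
```

View pics/w1.png

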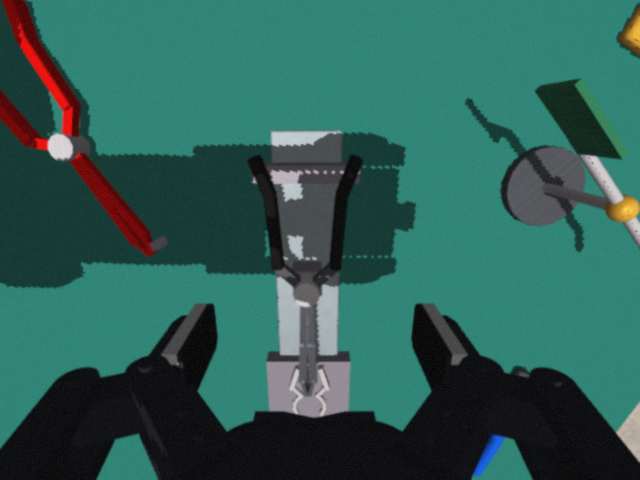

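The wrist view shows the dark pliers between the open pads: handles at (265–345,160–270), pivot at (306,290). They sit slightly left of the gripper centre, matching the computed 9 mm. I'll cross-check the pivot and axis from this camera.

Run:
```python
from h import *
d=dict(np.load('w1.npz')); W=cloud(d); P=W[150:310,230:380].reshape(-1,3)
H=P[(P[:,2]>.038)&(P[:,2]<.062)]; Y=np.array([-PX[1],PX[0],0])
q=np.c_[(H-PIV)@PX,(H-PIV)@Y]
for t in np.arange(-.085,-.01,.01):
    k=abs(q[:,0]-t)<.003; 
    if k.sum()>3: print(round(t,3),(q[k,1].max()+q[k,1].min())/2*1000,np.ptp(q[k,1])*1000,H[k,2].mean())
b=q[(np.linalg.norm(q,axis=1)<.016)&(H[:,2]>.0505)]; print(len(b),(b.min(0)+b.max(0))/2,np.ptp(b,axis=0),'rear x',q[:,0].min())
```

```text
-0.085 2.9842324765638852 70.24802650741347 0.04808255069053718
-0.075 3.1638372199642006 62.993402147013214 0.048259122205922794
-0.065 3.1434066537366894 61.97844929335494 0.04823814753856295
-0.055 3.2918359810593083 60.5288877135917 0.04843566053354884
-0.045 3.2160796288447906 59.52242125742226 0.048268940585735526
-0.035 3.0611662889345714 57.2529053925332 0.04828558232591315
-0.025 2.978698079225092 56.22884872229044 0.04838795772541882
-0.015 3.6120112530161133 50.541820867726415 0.04485207203062411
496 [0.00074521 0.00354255] [0.02173576 0.02121449] rear x -0.11001115203957325
```

Emit:
{"name": "send_rows", "arguments": {"plan": [{"turn": [0,0,-0.004],"delta_pos": [4,-9.3,15],"jaw": 100},{"turn": [0,0,0],"delta_pos": [0,0,15],"jaw": 100},{"turn": [0,0,0],"delta_pos": [0,0,0],"jaw": 100}]}}

```text
time: 2.4
tcp_pos: [0.5308, 0.2954, 0.1289]
ee_rot: [-1.85, -2.535, 0.007]
ft_force: [-0.8, -0.2, -0.2]
opening: 0.0852
finger_force: 0.0
```

```bash
cat > wc.py <<'E'
from h import *
plan(np.array([*GRIP[:2],.13])); d=cap('wrist','w2'); W=cloud(d); P=W.reshape(-1,3)
H=P[(P[:,2]>.038)&(P[:,2]<.062)]; Y=np.array([-PX[1],PX[0],0])
q=np.c_[(H-PIV)@PX,(H-PIV)@Y]; g=(abs(q[:,1])<.045)&(abs(q[:,0])<.12); H=H[g];q=q[g]
for t in np.arange(-.085,-.01,.01):
    k=abs(q[:,0]-t)<.003; 
    if k.sum()>3: print(round(t,3),(q[k,1].max()+q[k,1].min())/2*1000,np.ptp(q[k,1])*1000,H[k,2].mean())
b=q[(np.linalg.norm(q,axis=1)<.016)&(H[:,2]>.0505)]; print(len(b),(b.min(0)+b.max(0))/2,np.ptp(b,axis=0),'rear x',q[:,0].min())
plan(np.array([*GRIP[:2],.13]))
E
python3 wc.py
```

```text
t 2.4 tcp [0.5308 0.2954 0.1289] open 0.08520053832711313 F [-0.8 -0.2 -0.2] grip 0.0
turn [-0.0055 -0.0002  0.0055] delta now [-5.1  4.4 -1.1] delta after turn [-5.   4.4 -1.1]
-0.085 3.434304700216748 69.71092473508342 0.04802777808423867
-0.075 3.0111420470521932 63.06020599594106 0.048167383863627705
-0.065 3.032536698692856 60.87987799690789 0.04826299282153498
-0.055 3.1966400616259323 60.212701728157015 0.04830804465102507
-0.045 2.7050864672962267 58.12523881774505 0.0483317563390721
-0.035 3.017289403659841 56.72596007181867 0.04855630704755936
-0.025 2.8665038281521262 55.233898275867055 0.04843114267219174
-0.015 2.7211125013527506 49.553527506726034 0.04454811908199578
555 [0.00028678 0.00280044] [0.02144527 0.02000136] rear x -0.1099509347502655
t 2.45 tcp [0.5317 0.2956 0.1305] open 0.08543570403166532 F [-0.  -0.2 -0. ] grip 0.0
turn [-0.0031 -0.0001  0.0055] delta now [-4.9  3.4  0.5] delta after turn [-4.9  3.5  0.5]
```

Run:
```python
from h import *
d=dict(np.load('w2.npz')); W=cloud(d); tcp=np.array([.5312,.2955,.1297])
Y=np.array([-PX[1],PX[0],0]); x=(W-tcp)@PX*1000; y=(W-tcp)@Y*1000; z=W[...,2]*1000-130
for rng in [(5,20),(10,25),(15,40)]:
  for row in range(280,400,20):
    k=(z[row]>rng[0])&(z[row]<rng[1])&(abs(y[row])<70)
    l=y[row][k&(y[row]<0)]; r=y[row][k&(y[row]>0)]
    if len(l) and len(r): print(rng,row,'inner',l.max().round(1),r.min().round(1),'mid',((l.max()+r.min())/2).round(2),'outer',l.min().round(1),r.max().round(1),'x',np.median(x[row][k]).round(1))
```

```text
(5, 20) 320 inner -42.3 42.5 mid 0.06 outer -42.9 43.0 x -1.8
(5, 20) 340 inner -42.7 42.6 mid -0.04 outer -42.9 42.9 x 8.0
(10, 25) 320 inner -42.3 42.5 mid 0.06 outer -55.6 55.7 x -5.5
(10, 25) 340 inner -42.7 42.5 mid -0.07 outer -43.0 43.0 x 5.7
(10, 25) 360 inner -42.9 42.8 mid -0.04 outer -42.9 42.8 x 12.2
(15, 40) 320 inner -42.5 42.5 mid 0.0 outer -55.6 55.7 x -8.2
(15, 40) 340 inner -42.2 42.5 mid 0.14 outer -56.0 56.6 x -4.8
(15, 40) 360 inner -42.1 42.4 mid 0.17 outer -42.9 43.2 x 6.2
(15, 40) 380 inner -42.4 42.5 mid 0.07 outer -42.7 43.3 x 10.5
```

Emit:
{"name": "send_rows", "arguments": {"plan": [{"turn": [-0.002,0,0.0055],"delta_pos": [-5.4,6.2,20],"jaw": 100},{"turn": [0,0,0],"delta_pos": [0,0,30],"jaw": 100},{"turn": [0,0,0],"delta_pos": [0,0,20],"jaw": 100},{"turn": [0,0,0],"delta_pos": [0,0,0],"jaw": 100},{"turn": [0,0,0],"delta_pos": [0,0,0],"jaw": 100},{"turn": [0,0,0],"delta_pos": [0,0,0],"jaw": 100}]}}

```text
time: 2.95
tcp_pos: [0.5416, 0.2925, 0.0634]
ee_rot: [1.858, 2.53, 0.006]
ft_force: [-0.4, 0.3, -0.2]
opening: 0.0854
finger_force: 0.0
```

```bash
python3 wc.py
```

```text
t 2.95 tcp [0.5416 0.2925 0.0634] open 0.0853613942324752 F [-0.4  0.3 -0.2] grip 0.0
turn [ 0.005   0.     -0.0006] delta now [  1.   -4.7 -66.7] delta after turn [  1.   -5.  -66.6]
-0.085 3.034149460653796 69.49186952493908 0.04778094661481078
-0.075 2.8093208864725607 63.030950261521 0.04793367628505375
-0.065 2.822854914274517 61.78534922837506 0.04800505905209617
-0.055 2.8683843491156824 60.3816845919634 0.048144301787603136
-0.045 2.9874397449903642 58.84614540139511 0.0482109249376976
-0.035 2.820917025518059 57.25108438217065 0.04800484457759081
-0.025 2.9614467657395442 55.66098400141765 0.0477682211533757
-0.015 2.575658185368451 49.912393226302335 0.04440854536785585
965 [-0.00028608  0.00260891] [0.02191616 0.02104569] rear x -0.11010623486081313
t 3.0 tcp [0.5417 0.2925 0.0635] open 0.0855118888847023 F [-0.  -0.6  0.6] grip 0.0
turn [ 0.0055 -0.     -0.0007] delta now [  1.1  -4.7 -66.5] delta after turn [  1.1  -5.1 -66.5]
```

Emit:
{"name": "send_rows", "arguments": {"plan": [{"turn": [0.005,0,0],"delta_pos": [1,-2.1,20],"jaw": 100},{"turn": [0,0,0],"delta_pos": [0,0,20],"jaw": 100},{"turn": [0,0,0],"delta_pos": [0,0,4],"jaw": 90},{"turn": [0,0,0],"delta_pos": [0,0,0],"jaw": 80},{"turn": [0,0,0],"delta_pos": [0,0,0],"jaw": 76},{"turn": [0,0,0],"delta_pos": [0,0,0],"jaw": 74},{"turn": [0,0,0],"delta_pos": [0,0,0],"jaw": 74}], "force": 40}}

```text
time: 3.58
tcp_pos: [0.5391, 0.2925, 0.0187]
ee_rot: [-1.86, -2.531, 0.001]
ft_force: [0.0, 0.6, -0.5]
opening: 0.0632
finger_force: 0.0
```

```bash
sed -i 's/w2/w3/' wc.py; python3 wc.py
```

```text
t 3.5833 tcp [0.5391 0.2925 0.0187] open 0.06317761079928437 F [ 0.   0.6 -0.5] grip 0.0
turn [-0.0007 -0.     -0.001 ] delta now [   0.3   -2.7 -111.3] delta after turn [   0.3   -2.7 -111.3]
-0.085 3.050341071016611 69.4006363791484 0.04747685668838769
-0.075 2.8889506761485726 63.50899481198991 0.04779542099445408
-0.065 3.209709258052005 77.21057176825857 0.050280724454340814
-0.055 2.9411583879407206 66.91657421358411 0.04979267324553406
-0.045 2.956954647439548 64.27006092038343 0.04908022896171763
-0.035 2.7713508749041567 57.64191942504654 0.047809175283164085
-0.025 2.685608707307762 56.619982849698935 0.047451299910944274
-0.015 2.980681493516456 41.6555690849036 0.04170526149364338Traceback (most recent call last):
  File "wc.py", line 8, in <module>
    b=q[(np.linalg.norm(q,axis=1)<.016)&(H[:,2]>.0505)]; print(len(b),(b.min(0)+b.max(0))/2,np.ptp(b,axis=0),'rear x',q[:,0].min())
                                                                       ~~~~~^^^
    return umr_minimum(a, axis, None, out, keepdims, initial, where)
ValueError: zero-size array to reduction operation minimum which has no identity
```

View pics/w3.png

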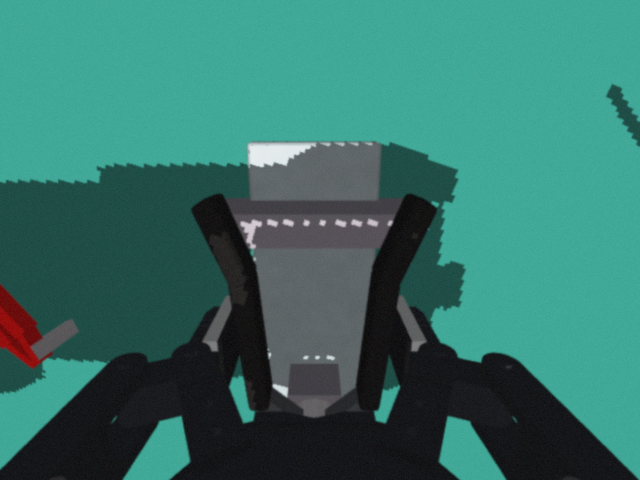

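The handles (245,290) and (380,290) sit symmetrically between the pads (215,325) and (410,325). Now the squeeze, rising slightly to offset the forward swing of the pads.

Emit:
{"name": "send_rows", "arguments": {"plan": [{"turn": [0,0,0],"delta_pos": [0,0,0],"jaw": 66},{"turn": [0,0,0],"delta_pos": [0,0,-0.6],"jaw": 60},{"turn": [0,0,0],"delta_pos": [0,0,-0.6],"jaw": 54},{"turn": [0,0,0],"delta_pos": [0,0,-0.6],"jaw": 48},{"turn": [0,0,0],"delta_pos": [0,0,-0.6],"jaw": 42},{"turn": [0,0,0],"delta_pos": [0,0,-0.6],"jaw": 36},{"turn": [0,0,0],"delta_pos": [0,0,0],"jaw": 28},{"turn": [0,0,0],"delta_pos": [0,0,0],"jaw": 28}], "force": 45}}

```text
time: 4.3
tcp_pos: [0.5399, 0.2929, 0.0226]
ee_rot: [1.859, 2.531, 0.003]
ft_force: [-0.1, 2.6, 11.4]
opening: 0.0314
finger_force: 42.9
```

Emit:
{"name": "send_rows", "arguments": {"plan": [{"turn": [0,0,0],"delta_pos": [0,0,0],"jaw": 28},{"turn": [0,0,0],"delta_pos": [0,0,0],"jaw": 28},{"turn": [0,0,0],"delta_pos": [0,0,0],"jaw": 28},{"turn": [0,0,0],"delta_pos": [0,0,0],"jaw": 28}]}}

```text
time: 4.63
tcp_pos: [0.5399, 0.2929, 0.0226]
ee_rot: [1.859, 2.531, 0.003]
ft_force: [-0.2, 1.6, 10.3]
opening: 0.0317
finger_force: 42.9
```

Run:
```python
from h import *
plan(GRIP); d=cap('top','t2')
o=cv2.resize(d['image'][150:260,140:340],(800,440),interpolation=cv2.INTER_CUBIC); cv2.imwrite('pics/crop2.png',o[:,:,::-1])
W=cloud(d); Y=np.array([-PX[1],PX[0],0]); P=W.reshape(-1,3); r=P-PIV; q=np.c_[r@PX,r@Y]
k=(q[:,0]>.06)&(q[:,0]<.22)&(abs(q[:,1])<.06)&(P[:,2]>.028); 
for t in np.arange(.06,.2,.01):
    m=k&(abs(q[:,0]-t)<.004)
    if m.any(): print(t.round(3),(q[m,1].min()*1e3).round(1),(q[m,1].max()*1e3).round(1),P[m,2].mean().round(4))
```

```text
t 4.6333 tcp [0.5399 0.2929 0.0226] open 0.031734260116199724 F [-0.2  1.6 10.3] grip 42.92856361716986
turn [ 0.002  -0.0003 -0.0009] delta now [  0.1  -3.5 -17.4] delta after turn [  0.1  -3.5 -17.4]
0.06 -21.4 22.8 0.0456
0.07 -24.8 26.3 0.0448
0.08 -28.2 30.4 0.0449
0.09 -31.3 32.4 0.0439
0.1 -32.6 32.2 0.042
0.11 -31.3 32.3 0.0424
```

View pics/crop2.png

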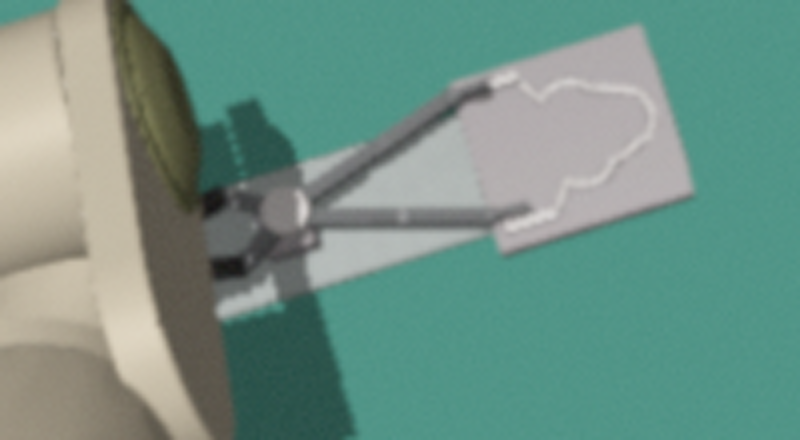

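The jaws are open and the ring is spread on the plate: lugs at about (500,80) and (530,215), bow end at (650,110). Now I lift.

Emit:
{"name": "send_rows", "arguments": {"plan": [{"turn": [0,0,0],"delta_pos": [0,0,-2],"jaw": 28},{"turn": [0,0,0],"delta_pos": [0,0,-4],"jaw": 28},{"turn": [0,0,0],"delta_pos": [0,0,-8],"jaw": 28},{"turn": [0,0,0],"delta_pos": [0,0,-10],"jaw": 28},{"turn": [0,0,0],"delta_pos": [0,0,-12],"jaw": 28},{"turn": [0,0,0],"delta_pos": [0,0,-12],"jaw": 28},{"turn": [0,0,0],"delta_pos": [0,0,-12],"jaw": 28},{"turn": [0,0,0],"delta_pos": [0,0,-12],"jaw": 28}]}}

```text
time: 5.35
tcp_pos: [0.5387, 0.2923, 0.0937]
ee_rot: [-1.859, -2.53, 0.003]
ft_force: [-0.3, -0.1, -1.9]
opening: 0.031
finger_force: 43.8
```

Emit:
{"name": "send_rows", "arguments": {"plan": [{"turn": [0,0,0],"delta_pos": [0,0,-12],"jaw": 28},{"turn": [0,0,0],"delta_pos": [0,0,-6],"jaw": 28},{"turn": [0,0,0],"delta_pos": [0,0,0],"jaw": 28},{"turn": [0,0,0],"delta_pos": [0,0,0],"jaw": 28},{"turn": [0,0,0],"delta_pos": [0,0,0],"jaw": 28}]}}

```text
time: 5.77
tcp_pos: [0.5384, 0.2922, 0.1097]
ee_rot: [-1.859, -2.53, 0.005]
ft_force: [0.6, -0.0, -2.4]
opening: 0.0311
finger_force: 43.8
```

```bash
cat > rc.py <<'E'
import sys
from h import *
plan(np.array([.4110,.0223,.11])); o=get_obs(); d=cap('top',sys.argv[1])
W=cloud(d); Y=np.array([-PX[1],PX[0],0]); P=W.reshape(-1,3); r=P-o['tcp_pos']; q=np.c_[r@PX,r@Y,r[:,2]]*1000
k=(q[:,0]>120)&(q[:,0]<245)&(abs(q[:,1])<60)&(q[:,2]>-25)&(q[:,2]<40)
for t in np.arange(125,245,5):
    m=k&(abs(q[:,0]-t)<2.5)
    if m.any(): print(t,q[m,1].min().round(1),q[m,1].max().round(1),'mid',((q[m,1].max()+q[m,1].min())/2).round(1),'z',np.median(q[m,2]).round(1),m.sum())
E
python3 rc.py t3
```

```text
t 5.7667 tcp [0.5384 0.2922 0.1097] open 0.031060938944913716 F [ 0.6 -0.  -2.4] grip 43.8258708268404
turn [-0.0044 -0.     -0.0011] delta now [-219.5 -202.2    0.5] delta after turn [-219.3 -202.4   -0.3]
125 -29.0 23.5 mid -2.7 z 21.3 35
130 -30.4 24.7 mid -2.9 z 21.3 33
135 -31.7 25.9 mid -2.9 z 21.1 32
140 -33.5 27.4 mid -3.1 z 21.1 33
145 -35.2 28.9 mid -3.2 z 21.3 34
150 -38.9 30.7 mid -4.1 z 19.5 33
155 -39.2 29.3 mid -4.9 z 18.1 36
160 -38.8 29.1 mid -4.8 z 11.3 40
165 -38.9 32.3 mid -3.3 z 5.1 36
170 -39.0 32.9 mid -3.1 z -1.2 20
175 -38.9 32.8 mid -3.1 z -1.1 25
180 -35.2 30.3 mid -2.5 z -3.0 26
185 -31.0 23.7 mid -3.7 z -3.7 24
190 -28.2 22.8 mid -2.7 z -2.7 15
195 -29.8 24.5 mid -2.7 z -2.4 17
200 -29.1 22.3 mid -3.4 z -3.0 15
205 -28.3 21.2 mid -3.6 z -2.5 20
210 -24.8 18.7 mid -3.1 z -4.1 18
215 -20.9 15.9 mid -2.5 z -4.4 18
220 -19.9 12.4 mid -3.8 z -3.2 14
225 -17.3 10.8 mid -3.2 z -3.8 17
230 -16.3 10.0 mid -3.2 z -3.5 28
235 -9.9 4.2 mid -2.9 z -4.0 9
```

The ring is lifted spread, and the top view gives a constant -3.1 mm lateral offset against the robot, the same one the wrist camera showed. I carry it over the spindle with that correction.

Emit:
{"name": "send_rows", "arguments": {"plan": [{"turn": [0,0,0],"delta_pos": [-5,-5,0],"jaw": 28},{"turn": [0,0,0],"delta_pos": [-11,-10,0],"jaw": 28},{"turn": [0,0,0],"delta_pos": [-11,-10,0],"jaw": 28},{"turn": [0,0,0],"delta_pos": [-11,-10,0],"jaw": 28},{"turn": [0,0,0],"delta_pos": [-11,-10,0],"jaw": 28},{"turn": [0,0,0],"delta_pos": [-11,-10,0],"jaw": 28},{"turn": [0,0,0],"delta_pos": [-11,-10,0],"jaw": 28},{"turn": [0,0,0],"delta_pos": [-11,-10,0],"jaw": 28}]}}

```text
time: 6.48
tcp_pos: [0.4909, 0.1906, 0.1102]
ee_rot: [-1.859, -2.53, 0.005]
ft_force: [0.4, -0.3, -1.9]
opening: 0.0315
finger_force: 43.9
```

Emit:
{"name": "send_rows", "arguments": {"plan": [{"turn": [0,0,0],"delta_pos": [-11,-10,0],"jaw": 28},{"turn": [0,0,0],"delta_pos": [-11,-10,0],"jaw": 28},{"turn": [0,0,0],"delta_pos": [-11,-10,0],"jaw": 28},{"turn": [0,0,0],"delta_pos": [-11,-10,0],"jaw": 28},{"turn": [0,0,0],"delta_pos": [-11,-10,0],"jaw": 28},{"turn": [0,0,0],"delta_pos": [-11,-10,0],"jaw": 28},{"turn": [0,0,0],"delta_pos": [-11,-10,0],"jaw": 28},{"turn": [0,0,0],"delta_pos": [-11,-10,0],"jaw": 28}]}}

```text
time: 7.15
tcp_pos: [0.4408, 0.0829, 0.1106]
ee_rot: [-1.859, -2.53, 0.004]
ft_force: [-0.7, -1.0, -1.6]
opening: 0.0313
finger_force: 43.9
```

Emit:
{"name": "send_rows", "arguments": {"plan": [{"turn": [0,0,0],"delta_pos": [-11,-10,0],"jaw": 28},{"turn": [0,0,0],"delta_pos": [-11,-10,0],"jaw": 28},{"turn": [0,0,0],"delta_pos": [-11,-10,0],"jaw": 28},{"turn": [0,0,0],"delta_pos": [-11,-10,0],"jaw": 28},{"turn": [0,0,0],"delta_pos": [-5,-4,0],"jaw": 28},{"turn": [0,0,0],"delta_pos": [0,0,0],"jaw": 28},{"turn": [0,0,0],"delta_pos": [0,0,0],"jaw": 28},{"turn": [0,0,0],"delta_pos": [0,0,0],"jaw": 28}]}}

```text
time: 7.82
tcp_pos: [0.4145, 0.0243, 0.1109]
ee_rot: [-1.859, -2.53, 0.003]
ft_force: [0.5, 0.6, -1.4]
opening: 0.0314
finger_force: 43.9
```

```bash
sed -i 's/.4110,.0223,.11/.4140,.0232,.11/' rc.py; python3 rc.py t4
python3 - <<'E'
from h import *
d=dict(np.load('t4.npz')); s=cap('side','s4')
W=cloud(d)[...,:]; P=W.reshape(-1,3)
ok=(np.linalg.norm(P[:,:2]-SP[:2],axis=1)<.022)&(P[:,2]>.066)&(P[:,2]<.08); print('head',ok.sum(),P[ok].mean(0),cv2.minEnclosingCircle(P[ok][:,:2].astype(np.float32)))
a=cv2.resize(d['image'][200:300,370:500],(520,400),interpolation=cv2.INTER_CUBIC)
b=s['image'][120:270,280:460]; b=cv2.resize(b,(280,233)); o=np.zeros((400,800,3),np.uint8);o[:,:520]=a;o[:233,520:]=b
cv2.imwrite('pics/c4.png',o[:,:,::-1])
E
```

```text
t 7.8167 tcp [0.4145 0.0243 0.1109] open 0.0313528803199833 F [ 0.5  0.6 -1.4] grip 43.88700507581234
turn [-0.0028 -0.0001 -0.0009] delta now [-0.9 -0.8  0.9] delta after turn [-0.9 -0.8  0.9]
125 -26.4 23.2 mid -1.6 z 22.1 25
130 -28.4 23.7 mid -2.4 z 21.4 28
135 -29.9 25.2 mid -2.3 z 21.8 28
140 -31.4 27.5 mid -1.9 z 22.1 26
145 -33.0 29.1 mid -1.9 z 21.9 27
150 -36.0 31.6 mid -2.2 z 21.5 20
155 -37.4 32.6 mid -2.4 z 11.4 28
160 -36.8 32.7 mid -2.1 z 19.3 31
165 -37.2 32.8 mid -2.2 z 2.3 19
170 -37.1 32.7 mid -2.2 z 0.6 17
175 -36.7 32.3 mid -2.2 z 0.3 20
180 -32.5 29.8 mid -1.3 z -2.8 25
185 -26.6 23.5 mid -1.6 z -2.6 23
190 -27.6 23.1 mid -2.3 z -3.3 18
195 -28.2 23.6 mid -2.3 z -2.4 15
200 -27.6 23.1 mid -2.3 z -3.2 16
205 -26.1 22.7 mid -1.7 z -3.2 19
210 -22.3 19.5 mid -1.4 z -2.6 20
215 -20.1 15.7 mid -2.2 z -3.1 16
220 -18.5 14.2 mid -2.1 z -3.0 14
225 -17.5 10.5 mid -3.5 z -3.5 15
230 -15.8 8.9 mid -3.4 z -3.2 30
235 -12.0 4.1 mid -3.9 z -4.3 12
head 241 [ 0.47104572 -0.16754504  0.07223848] ((0.47053614258766174, -0.1683456003665924), 0.01639634184539318)
```

View pics/c4.png

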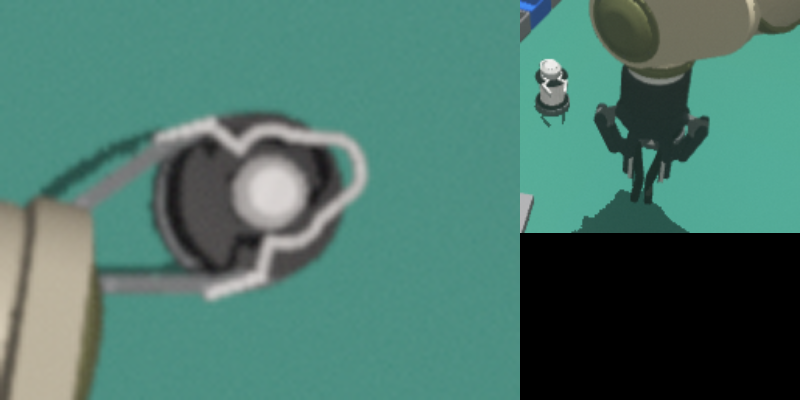

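Seen from above, the spread ring encircles the head, which is at (270,190) in the crop. The ring needs to move about 1.5 mm more in -y of the tool. I correct that while lowering to just above the cone.

Emit:
{"name": "send_rows", "arguments": {"plan": [{"turn": [0,0,0],"delta_pos": [-0.3,-1.4,-0.0],"jaw": 28},{"turn": [0,0,0],"delta_pos": [0,0,7],"jaw": 28},{"turn": [0,0,0],"delta_pos": [0,0,7],"jaw": 28},{"turn": [0,0,0],"delta_pos": [0,0,7],"jaw": 28},{"turn": [0,0,0],"delta_pos": [0,0,5],"jaw": 28},{"turn": [0,0,0],"delta_pos": [0,0,0],"jaw": 28},{"turn": [0,0,0],"delta_pos": [0,0,0],"jaw": 28},{"turn": [0,0,0],"delta_pos": [0,0,0],"jaw": 28}]}}

```text
time: 8.58
tcp_pos: [0.4131, 0.0231, 0.085]
ee_rot: [-1.859, -2.53, 0.004]
ft_force: [1.4, 0.8, -0.4]
opening: 0.0312
finger_force: 43.9
```

```bash
python3 rc.py t5 | awk 'NR<3||$1>175'
python3 - <<'E'
from h import *
d=dict(np.load('t5.npz')); o=get_obs(); t=o['tcp_pos']
P=cloud(d).reshape(-1,3); Y=np.array([-PX[1],PX[0],0])
ok=(np.linalg.norm(P[:,:2]-SP[:2],axis=1)<.018)&(P[:,2]>.070)&(P[:,2]<.0745)
print('top',ok.sum(),P[ok].mean(0)); r=np.array([.4710,-.1680,0])-t; print('spindle along/lat',r@PX*1e3,r@Y*1e3)
a=cv2.resize(d['image'][200:300,370:500],(780,600),interpolation=cv2.INTER_CUBIC);cv2.imwrite('pics/c5.png',a[:,:,::-1])
E
```

```text
t 8.5833 tcp [0.4131 0.0231 0.085 ] open 0.031210843979352306 F [ 1.4  0.8 -0.4] grip 43.90148978680372
turn [-0.0029  0.     -0.0011] delta now [ -0.2   0.8 -25. ] delta after turn [ -0.2   0.9 -25. ]
180 -33.4 32.5 mid -0.5 z -3.4 22
185 -29.0 25.9 mid -1.5 z -4.2 41
190 -26.2 23.3 mid -1.5 z -12.4 54
195 -27.8 23.8 mid -2.0 z -10.8 65
200 -27.2 22.7 mid -2.3 z -10.4 64
205 -25.0 21.2 mid -1.9 z -10.0 59
210 -22.8 17.3 mid -2.7 z -11.1 47
215 -20.6 16.3 mid -2.2 z -5.6 28
220 -18.3 12.4 mid -3.0 z -2.0 12
225 -15.6 10.9 mid -2.4 z -4.0 15
230 -14.5 9.8 mid -2.3 z -3.1 29
235 -8.4 6.5 mid -0.9 z -4.1 9
top 124 [ 0.47161765 -0.16684298  0.07226339]
spindle along/lat 199.64431262267576 -2.132763555500479
```

View pics/c5.png

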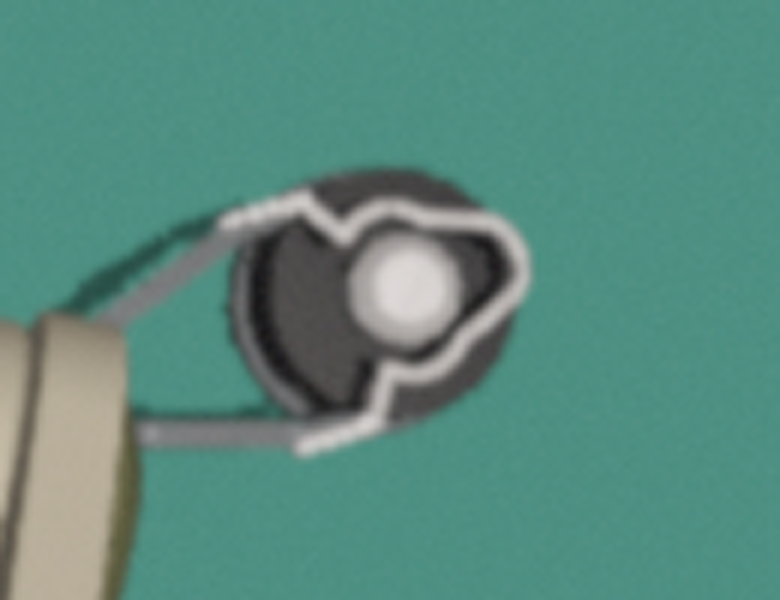

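The ring is centred round the head, which is at (405,290), with about 4–5 mm clearance on both flanks. I lower slowly.

Emit:
{"name": "send_rows", "arguments": {"plan": [{"turn": [0,0,0],"delta_pos": [0,0,4],"jaw": 28},{"turn": [0,0,0],"delta_pos": [0,0,4],"jaw": 28},{"turn": [0,0,0],"delta_pos": [0,0,4],"jaw": 28},{"turn": [0,0,0],"delta_pos": [0,0,3],"jaw": 28},{"turn": [0,0,0],"delta_pos": [0,0,2],"jaw": 28},{"turn": [0,0,0],"delta_pos": [0,0,0],"jaw": 28},{"turn": [0,0,0],"delta_pos": [0,0,0],"jaw": 28}]}}

```text
time: 9.22
tcp_pos: [0.4129, 0.0231, 0.0678]
ee_rot: [-1.859, -2.53, 0.004]
ft_force: [0.3, 0.1, -1.2]
opening: 0.0313
finger_force: 43.9
```

Emit:
{"name": "send_rows", "arguments": {"plan": [{"turn": [0,0,0],"delta_pos": [0,0,2],"jaw": 28},{"turn": [0,0,0],"delta_pos": [0,0,1.5],"jaw": 28},{"turn": [0,0,0],"delta_pos": [0,0,1.5],"jaw": 28},{"turn": [0,0,0],"delta_pos": [0,0,0],"jaw": 28},{"turn": [0,0,0],"delta_pos": [0,0,0],"jaw": 28}]}}

```text
time: 9.63
tcp_pos: [0.4129, 0.0231, 0.0629]
ee_rot: [-1.859, -2.53, 0.004]
ft_force: [0.1, 0.4, -1.4]
opening: 0.0314
finger_force: 43.9
```

```bash
python3 rc.py t6 | awk 'NR<3||$1>165'
```

```text
t 9.6333 tcp [0.4129 0.0231 0.0629] open 0.03138169081838646 F [ 0.1  0.4 -1.4] grip 43.901995830237865
turn [-0.0031 -0.0001 -0.0011] delta now [ -0.2   0.9 -47.1] delta after turn [ -0.2   1.1 -47.1]
170 -37.4 32.6 mid -2.4 z -9.4 76
175 -37.3 32.7 mid -2.3 z -9.1 99
180 -34.0 31.7 mid -1.2 z -9.3 106
185 -34.7 31.4 mid -1.7 z -8.8 111
190 -35.8 33.9 mid -1.0 z -5.8 132
195 -37.4 34.4 mid -1.5 z -3.5 115
200 -38.7 35.1 mid -1.8 z -3.6 118
205 -38.6 35.0 mid -1.8 z -4.1 108
210 -37.4 34.0 mid -1.7 z -6.8 97
215 -35.7 32.3 mid -1.7 z -8.6 84
220 -33.4 31.3 mid -1.1 z -9.3 84
225 -31.2 27.9 mid -1.6 z -9.4 87
230 -25.4 22.2 mid -1.6 z -8.1 77
235 -20.9 14.9 mid -3.0 z -9.3 31
240 -5.5 0.2 mid -2.7 z -9.7 4
```

Emit:
{"name": "send_rows", "arguments": {"plan": [{"turn": [0,0,0],"delta_pos": [0,0,1],"jaw": 28},{"turn": [0,0,0],"delta_pos": [0,0,0.5],"jaw": 28},{"turn": [0,0,0],"delta_pos": [0,0,0],"jaw": 28},{"turn": [0,0,0],"delta_pos": [0,0,0],"jaw": 28}]}}

```text
time: 10.02
tcp_pos: [0.4129, 0.0231, 0.0614]
ee_rot: [-1.859, -2.53, 0.004]
ft_force: [0.6, 0.9, -1.2]
opening: 0.031
finger_force: 43.9
```

Emit:
{"name": "send_rows", "arguments": {"plan": [{"turn": [0,0,0],"delta_pos": [0,0,0.8],"jaw": 28},{"turn": [0,0,0],"delta_pos": [0,0,0],"jaw": 28},{"turn": [0,0,0],"delta_pos": [0,0,0],"jaw": 28},{"turn": [0,0,0],"delta_pos": [0,0,0],"jaw": 28}]}}

```text
time: 10.35
tcp_pos: [0.4129, 0.0231, 0.0606]
ee_rot: [-1.859, -2.53, 0.004]
ft_force: [0.9, -1.0, -1.3]
opening: 0.0313
finger_force: 43.9
```

Emit:
{"name": "send_rows", "arguments": {"plan": [{"turn": [0,0,0],"delta_pos": [0,0,0.8],"jaw": 28},{"turn": [0,0,0],"delta_pos": [0,0,0],"jaw": 28},{"turn": [0,0,0],"delta_pos": [0,0,0],"jaw": 28},{"turn": [0,0,0],"delta_pos": [0,0,0],"jaw": 28}]}}

```text
time: 10.68
tcp_pos: [0.4129, 0.0231, 0.0598]
ee_rot: [-1.859, -2.53, 0.004]
ft_force: [-0.4, -0.2, -2.5]
opening: 0.0313
finger_force: 43.9
```

Run:
```python
from h import *
d=cap('top','t7'); P=cloud(d); o=get_obs(); Y=np.array([-PX[1],PX[0],0]); r=P-o['tcp_pos']; a=r@PX*1e3; y=r@Y*1e3
hsv=cv2.cvtColor(d['image'],cv2.COLOR_RGB2HSV); br=(hsv[...,2]>150)&(hsv[...,1]<60)
g=(a>165)&(a<245)&(abs(y)<48)&(np.hypot(a-199.5,y+2)>20)
print('ring z',np.percentile(P[g&br][:,2],[10,25,50,75,90]).round(4),(g&br).sum())
for lo,hi in [(165,180),(185,210),(225,245)]:
    k=g&br&(a>lo)&(a<hi); print(lo,np.median(P[k][:,2]).round(4),k.sum())
k=(np.hypot(a-199.5,y+2)<36)&(hsv[...,2]<90)&(P[...,2]>.045); print('flange',np.median(P[k][:,2]),k.sum())
```

```text
ring z [0.011  0.0549 0.0572 0.0588 0.0601] 259
165 0.0588 57
185 0.057 87
225 0.0567 46
flange 0.05312208526605755 587
```

The ring top is at about 57 mm and the flange at 53 mm, so the ring lies at groove height round the spindle. Now I ease the handles open.

Emit:
{"name": "send_rows", "arguments": {"plan": [{"turn": [0,0,0],"delta_pos": [0,0,0],"jaw": 36},{"turn": [0,0,0],"delta_pos": [0,0,0.2],"jaw": 39},{"turn": [0,0,0],"delta_pos": [0,0,0.3],"jaw": 42},{"turn": [0,0,0],"delta_pos": [0,0,0.3],"jaw": 45},{"turn": [0,0,0],"delta_pos": [0,0,0.3],"jaw": 48},{"turn": [0,0,0],"delta_pos": [0,0,0.3],"jaw": 51},{"turn": [0,0,0],"delta_pos": [0,0,0.3],"jaw": 54},{"turn": [0,0,0],"delta_pos": [0,0,0],"jaw": 54}]}}

```text
time: 11.4
tcp_pos: [0.4129, 0.0231, 0.0581]
ee_rot: [-1.859, -2.53, 0.004]
ft_force: [-0.1, -0.3, -1.5]
opening: 0.0461
finger_force: 17.1
```

Emit:
{"name": "send_rows", "arguments": {"plan": [{"turn": [0,0,0],"delta_pos": [0,0,0.3],"jaw": 57},{"turn": [0,0,0],"delta_pos": [0,0,0.3],"jaw": 60},{"turn": [0,0,0],"delta_pos": [0,0,0.3],"jaw": 62},{"turn": [0,0,0],"delta_pos": [0,0,0],"jaw": 64},{"turn": [0,0,0],"delta_pos": [0,0,0],"jaw": 65},{"turn": [0,0,0],"delta_pos": [0,0,0],"jaw": 65},{"turn": [0,0,0],"delta_pos": [0,0,0],"jaw": 65}]}}

```text
time: 11.98
tcp_pos: [0.4129, 0.0231, 0.0572]
ee_rot: [-1.859, -2.53, 0.004]
ft_force: [0.6, -0.1, -1.6]
opening: 0.0552
finger_force: 6.9
```

Run:
```python
from h import *
plan(GRIP); d=cap('top','t8')
a=cv2.resize(d['image'][200:300,370:500],(780,600),interpolation=cv2.INTER_CUBIC);cv2.imwrite('pics/c8.png',a[:,:,::-1])
```

```text
t 11.9833 tcp [0.4129 0.0231 0.0572] open 0.05519705226962019 F [ 0.6 -0.1 -1.6] grip 6.8649206310510635
turn [-0.003  0.    -0.001] delta now [219.6 198.3  16.6] delta after turn [219.4 198.5  17.2]
```

View pics/c8.png

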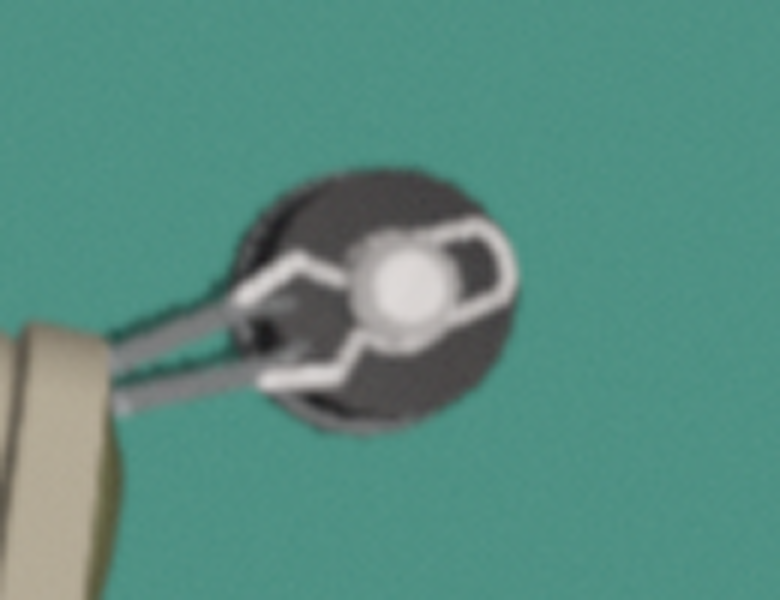

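The ring has closed under the head: head at (408,285), legs at (320,270) and (350,360). I let the gripper back to 56 mm and lift straight up gently.

Emit:
{"name": "send_rows", "arguments": {"plan": [{"turn": [0,0,0],"delta_pos": [0,0,0],"jaw": 66},{"turn": [0,0,0],"delta_pos": [0,0,0],"jaw": 66},{"turn": [0,0,0],"delta_pos": [0,0,0],"jaw": 66}]}}

```text
time: 12.28
tcp_pos: [0.4129, 0.0231, 0.0572]
ee_rot: [-1.859, -2.53, 0.004]
ft_force: [-0.1, -0.2, -1.4]
opening: 0.0564
finger_force: 6.8
```

Emit:
{"name": "send_rows", "arguments": {"plan": [{"turn": [0,0,0],"delta_pos": [0,0,-1],"jaw": 66},{"turn": [0,0,0],"delta_pos": [0,0,-1],"jaw": 66},{"turn": [0,0,0],"delta_pos": [0,0,-2],"jaw": 66},{"turn": [0,0,0],"delta_pos": [0,0,-2],"jaw": 66},{"turn": [0,0,0],"delta_pos": [0,0,0],"jaw": 66}]}}

```text
time: 12.7
tcp_pos: [0.4131, 0.0231, 0.0636]
ee_rot: [-1.859, -2.531, 0.003]
ft_force: [-1.0, -0.1, -1.2]
opening: 0.0562
finger_force: 6.8
```

```bash
cat > rz.py <<'E'
import sys
from h import *
plan(np.array([*(GRIP[:2]+.003*np.array([-PX[1],PX[0]])),.12]))
d=cap('top',sys.argv[1]); P=cloud(d); o=get_obs(); Y=np.array([-PX[1],PX[0],0]); t=np.array([.4129,.0231,.06]); r=P-t; a=r@PX*1e3; y=r@Y*1e3
hsv=cv2.cvtColor(d['image'],cv2.COLOR_RGB2HSV); br=(hsv[...,2]>140)&(hsv[...,1]<60)
g=(a>160)&(a<245)&(abs(y+2)<30)&(np.hypot(a-199.5,y+2)>19)&(P[...,2]>.045)
for lo,hi in [(160,175),(175,185),(210,222),(222,245)]:
    k=g&br&(a>lo)&(a<hi); print('ring',lo,np.median(P[k][:,2]).round(4),k.sum(),'y',np.ptp(y[k]).round(1) if k.any() else 0,'amax',a[k].max().round(1) if k.any() else 0)
k=(a>110)&(a<170)&(abs(y)<25)&(P[...,2]>.06); print('jaws z',np.median(P[k][:,2]) if k.any() else None,'a max',a[k].max() if k.any() else None)
E
python3 rz.py t9
```

```text
t 12.7 tcp [0.4131 0.0231 0.0636] open 0.05617164735172028 F [-1.  -0.1 -1.2] grip 6.786539778113365
turn [-0.0024  0.0004 -0.001 ] delta now [219.7 201.  -56.9] delta after turn [219.5 201.3 -56.4]
ring 160 0.0596 55 y 40.6 amax 174.8
ring 175 0.0579 35 y 38.9 amax 184.6
ring 210 0.0559 26 y 29.4 amax 221.9
ring 222 0.0569 65 y 28.4 amax 238.3
jaws z 0.08893990381628192 a max 169.7248626157753
```

Emit:
{"name": "send_rows", "arguments": {"plan": [{"turn": [0,0,0],"delta_pos": [0,0,-2],"jaw": 66},{"turn": [0,0,0],"delta_pos": [0,0,-2],"jaw": 66},{"turn": [0,0,0],"delta_pos": [0,0,-3],"jaw": 66},{"turn": [0,0,0],"delta_pos": [0,0,-3],"jaw": 66},{"turn": [0,0,0],"delta_pos": [0,0,0],"jaw": 66}]}}

```text
time: 13.17
tcp_pos: [0.4132, 0.0231, 0.0738]
ee_rot: [-1.86, -2.531, 0.003]
ft_force: [0.1, -0.3, -1.4]
opening: 0.0567
finger_force: 6.8
```

```bash
python3 rz.py t10
python3 - <<'E'
from h import *
i=np.load('t10.npz')['image'];a=cv2.resize(i[200:300,370:500],(780,600),interpolation=cv2.INTER_CUBIC);cv2.imwrite('pics/c10.png',a[:,:,::-1])
E
```

```text
t 13.1667 tcp [0.4132 0.0231 0.0738] open 0.056730212888677356 F [ 0.1 -0.3 -1.4] grip 6.788918450474739
turn [-0.0021  0.0005 -0.001 ] delta now [219.7 200.9 -46.7] delta after turn [219.5 201.2 -46.2]
ring 160 0.0597 56 y 40.7 amax 174.9
ring 175 0.057 34 y 38.9 amax 184.4
ring 210 0.0557 26 y 29.5 amax 221.1
ring 222 0.0562 68 y 28.4 amax 237.8
jaws z 0.09913368048222793 a max 168.68802272031976
```

Emit:
{"name": "send_rows", "arguments": {"plan": [{"turn": [0,0,0],"delta_pos": [0,0,-6],"jaw": 66},{"turn": [0,0,0],"delta_pos": [0,0,-10],"jaw": 66},{"turn": [0,0,0],"delta_pos": [0,0,-10],"jaw": 66},{"turn": [0,0,0],"delta_pos": [0,0,-10],"jaw": 66},{"turn": [0,0,0],"delta_pos": [0,0,-7],"jaw": 66},{"turn": [0,0,0],"delta_pos": [0,0,-3],"jaw": 66},{"turn": [0,0,0],"delta_pos": [4,4,0],"jaw": 66},{"turn": [0,0,0],"delta_pos": [7,7,0],"jaw": 66}]}}

```text
time: 13.88
tcp_pos: [0.4203, 0.0371, 0.1191]
ee_rot: [-1.86, -2.529, 0.004]
ft_force: [0.0, 0.2, -1.1]
opening: 0.0562
finger_force: 6.8
```

Emit:
{"name": "send_rows", "arguments": {"plan": [{"turn": [0,0,0],"delta_pos": [11,10,0],"jaw": 66},{"turn": [0,0,0],"delta_pos": [11,10,0],"jaw": 66},{"turn": [0,0,0],"delta_pos": [11,10,0],"jaw": 66},{"turn": [0,0,0],"delta_pos": [11,10,0],"jaw": 66},{"turn": [0,0,0],"delta_pos": [11,10,0],"jaw": 66},{"turn": [0,0,0],"delta_pos": [11,10,0],"jaw": 66},{"turn": [0,0,0],"delta_pos": [11,10,0],"jaw": 66},{"turn": [0,0,0],"delta_pos": [11,10,0],"jaw": 66}]}}

```text
time: 14.55
tcp_pos: [0.4704, 0.1465, 0.1182]
ee_rot: [-1.858, -2.53, 0.005]
ft_force: [0.3, -0.8, -1.7]
opening: 0.0565
finger_force: 6.8
```

Emit:
{"name": "send_rows", "arguments": {"plan": [{"turn": [0,0,0],"delta_pos": [11,10,0],"jaw": 66},{"turn": [0,0,0],"delta_pos": [11,10,0],"jaw": 66},{"turn": [0,0,0],"delta_pos": [11,10,0],"jaw": 66},{"turn": [0,0,0],"delta_pos": [11,10,0],"jaw": 66},{"turn": [0,0,0],"delta_pos": [11,10,0],"jaw": 66},{"turn": [0,0,0],"delta_pos": [11,10,0],"jaw": 66},{"turn": [0,0,0],"delta_pos": [11,10,0],"jaw": 66},{"turn": [0,0,0],"delta_pos": [11,10,0],"jaw": 66}]}}

```text
time: 15.22
tcp_pos: [0.5202, 0.2544, 0.1177]
ee_rot: [-1.858, -2.53, 0.006]
ft_force: [0.1, 0.2, -1.6]
opening: 0.0562
finger_force: 6.8
```

Emit:
{"name": "send_rows", "arguments": {"plan": [{"turn": [0,0,0],"delta_pos": [11,10,0],"jaw": 66},{"turn": [0,0,0],"delta_pos": [11,10,0],"jaw": 66},{"turn": [0,0,0],"delta_pos": [8,7,0],"jaw": 66},{"turn": [0,0,0],"delta_pos": [2.5,3,0],"jaw": 66},{"turn": [0,0,0],"delta_pos": [0,0,0],"jaw": 66},{"turn": [0,0,0],"delta_pos": [0,0,0],"jaw": 66},{"turn": [0,0,0],"delta_pos": [0,0,0],"jaw": 66}]}}

```text
time: 15.8
tcp_pos: [0.5389, 0.2924, 0.1183]
ee_rot: [-1.859, -2.53, 0.005]
ft_force: [-0.5, -0.6, -0.7]
opening: 0.0568
finger_force: 6.8
```

Run:
```python
from h import *
plan(np.array([.5397,.2927,.03])); o=get_obs(); d=cap('top','t11'); P=cloud(d).reshape(-1,3); Y=np.array([-PX[1],PX[0],0])
r=P-PIV; q=np.c_[r@PX,r@Y]*1e3
k=(q[:,0]>20)&(q[:,0]<130)&(abs(q[:,1])<25)&(P[:,2]>.08)
for t in range(20,125,15):
    m=k&(abs(q[:,0]-t)<4)
    if m.any(): print(t,((q[m,1].min()+q[m,1].max())/2).round(1),np.ptp(q[m,1]).round(1),P[m,2].mean().round(4))
print('tip',q[k,0].max(),'(initial 108.5)')
```

```text
t 15.8 tcp [0.5389 0.2924 0.1183] open 0.056786412466920164 F [-0.5 -0.6 -0.7] grip 6.7851472645998
turn [-0.0038  0.0001 -0.0013] delta now [ 0.1  1.1 88.3] delta after turn [ 0.1  0.8 88.3]
20 -0.2 13.8 0.1436
35 -0.0 15.5 0.1431
50 0.2 18.4 0.143
65 -0.3 20.0 0.1425
80 -0.4 23.4 0.143
95 -0.4 23.2 0.1422
110 -0.6 15.0 0.1353
tip 109.01218221974507 (initial 108.5)
```

Emit:
{"name": "send_rows", "arguments": {"plan": [{"turn": [0,0,0],"delta_pos": [-0.5,0.4,10],"jaw": 66},{"turn": [0,0,0],"delta_pos": [0,0,18],"jaw": 66},{"turn": [0,0,0],"delta_pos": [0,0,18],"jaw": 66},{"turn": [0,0,0],"delta_pos": [0,0,18],"jaw": 66},{"turn": [0,0,0],"delta_pos": [0,0,14],"jaw": 66},{"turn": [0,0,0],"delta_pos": [0,0,10],"jaw": 66},{"turn": [0,0,0],"delta_pos": [0,0,4],"jaw": 66},{"turn": [0,0,0],"delta_pos": [0,0,0],"jaw": 66}]}}

```text
time: 16.52
tcp_pos: [0.5392, 0.292, 0.0257]
ee_rot: [-1.859, -2.529, 0.006]
ft_force: [-0.3, -0.3, -0.8]
opening: 0.0563
finger_force: 6.8
```

Emit:
{"name": "send_rows", "arguments": {"plan": [{"turn": [0,0,0],"delta_pos": [0,0,1.5],"jaw": 66},{"turn": [0,0,0],"delta_pos": [0,0,1],"jaw": 66},{"turn": [0,0,0],"delta_pos": [0,0,1],"jaw": 66},{"turn": [0,0,0],"delta_pos": [0,0,0],"jaw": 66},{"turn": [0,0,0],"delta_pos": [0,0,0],"jaw": 66}]}}

```text
time: 16.93
tcp_pos: [0.5397, 0.2923, 0.0234]
ee_rot: [-1.859, -2.531, 0.003]
ft_force: [-0.1, 0.0, -1.4]
opening: 0.0565
finger_force: 6.8
```

Emit:
{"name": "send_rows", "arguments": {"plan": [{"turn": [0,0,0],"delta_pos": [0,0,1],"jaw": 66},{"turn": [0,0,0],"delta_pos": [0,0,1],"jaw": 66},{"turn": [0,0,0],"delta_pos": [0,0,0],"jaw": 66},{"turn": [0,0,0],"delta_pos": [0,0,0],"jaw": 66}]}}

```text
time: 17.27
tcp_pos: [0.5395, 0.2922, 0.021]
ee_rot: [-1.859, -2.53, 0.004]
ft_force: [0.2, 0.3, -2.2]
opening: 0.0564
finger_force: 6.8
```

Emit:
{"name": "send_rows", "arguments": {"plan": [{"turn": [0,0,0],"delta_pos": [0,0,1],"jaw": 66},{"turn": [0,0,0],"delta_pos": [0,0,1],"jaw": 66},{"turn": [0,0,0],"delta_pos": [0,0,0],"jaw": 66},{"turn": [0,0,0],"delta_pos": [0,0,0],"jaw": 66}]}}

```text
time: 17.6
tcp_pos: [0.5395, 0.2923, 0.0191]
ee_rot: [-1.859, -2.53, 0.004]
ft_force: [0.3, 0.3, -0.7]
opening: 0.0561
finger_force: 6.7
```

Emit:
{"name": "send_rows", "arguments": {"plan": [{"turn": [0,0,0],"delta_pos": [0,0,0.8],"jaw": 66},{"turn": [0,0,0],"delta_pos": [0,0,0.6],"jaw": 66},{"turn": [0,0,0],"delta_pos": [0,0,0],"jaw": 66},{"turn": [0,0,0],"delta_pos": [0,0,0],"jaw": 66}]}}

```text
time: 17.93
tcp_pos: [0.5396, 0.2923, 0.0186]
ee_rot: [-1.859, -2.531, 0.003]
ft_force: [-2.4, -0.9, 5.4]
opening: 0.0564
finger_force: 6.2
```

Contact with the rest: 5.4 N. I open slowly, then withdraw.

Emit:
{"name": "send_rows", "arguments": {"plan": [{"turn": [0,0,0],"delta_pos": [0,0,0],"jaw": 68},{"turn": [0,0,0],"delta_pos": [0,0,0],"jaw": 70},{"turn": [0,0,0],"delta_pos": [0,0,0],"jaw": 73},{"turn": [0,0,0],"delta_pos": [0,0,0],"jaw": 80},{"turn": [0,0,0],"delta_pos": [0,0,0],"jaw": 90},{"turn": [0,0,0],"delta_pos": [0,0,0],"jaw": 100},{"turn": [0,0,0],"delta_pos": [0,0,0],"jaw": 100},{"turn": [0,0,0],"delta_pos": [0,0,0],"jaw": 100}]}}

```text
time: 18.6
tcp_pos: [0.5395, 0.2923, 0.0177]
ee_rot: [-1.859, -2.53, 0.004]
ft_force: [0.5, -0.7, 0.6]
opening: 0.0854
finger_force: 0.0
```

Emit:
{"name": "send_rows", "arguments": {"plan": [{"turn": [0,0,0],"delta_pos": [0,0,-5],"jaw": 100},{"turn": [0,0,0],"delta_pos": [0,0,-10],"jaw": 100},{"turn": [0,0,0],"delta_pos": [0,0,-20],"jaw": 100},{"turn": [0,0,0],"delta_pos": [0,0,-30],"jaw": 100},{"turn": [0,0,0],"delta_pos": [0,0,-40],"jaw": 100},{"turn": [0,0,0],"delta_pos": [30,0,-40],"jaw": 100},{"turn": [0,0,0],"delta_pos": [40,0,0],"jaw": 100},{"turn": [0,0,0],"delta_pos": [40,0,0],"jaw": 100}]}}

```text
time: 19.27
tcp_pos: [0.5093, 0.3935, 0.1601]
ee_rot: [1.862, 2.529, 0.005]
ft_force: [1.2, -1.2, -0.6]
opening: 0.0855
finger_force: 0.0
```

Emit:
{"name": "send_rows", "arguments": {"plan": [{"turn": [0,0,0],"delta_pos": [0,-30,0],"jaw": 100},{"turn": [0,0,0],"delta_pos": [0,-30,0],"jaw": 100},{"turn": [0,0,0],"delta_pos": [0,-30,0],"jaw": 100},{"turn": [0,0,0],"delta_pos": [0,0,0],"jaw": 100},{"turn": [0,0,0],"delta_pos": [0,0,0],"jaw": 100},{"turn": [0,0,0],"delta_pos": [0,0,0],"jaw": 100}]}}

```text
time: 19.77
tcp_pos: [0.4234, 0.3659, 0.1574]
ee_rot: [-1.86, -2.531, 0.001]
ft_force: [0.6, -0.7, 0.6]
opening: 0.0855
finger_force: 0.0
```

```bash
python3 rz.py t12
python3 - <<'E'
from h import *
d=dict(np.load('t12.npz')); P=cloud(d).reshape(-1,3); Y=np.array([-PX[1],PX[0],0]); r=P-PIV; q=np.c_[r@PX,r@Y]*1e3
k=(abs(q[:,0])<125)&(abs(q[:,1])<45)&(P[:,2]>.038)&(P[:,2]<.07)
for t in range(-100,110,25):
    m=k&(abs(q[:,0]-t)<4)
    if m.any(): print(t,((q[m,1].min()+q[m,1].max())/2).round(1),np.ptp(q[m,1]).round(1),P[m,2].mean().round(4))
# narrow reel: ring front relative to spindle axis, for comparison
P0=P; s=(np.abs(P0[:,0]-.64)<.06)&(np.abs(P0[:,1]+.14)<.06)
top=P0[s&(P0[:,2]>.099)]; c=top.mean(0); print('narrow',c,len(top))
rg=P0[s&(P0[:,2]>.080)&(P0[:,2]<.095)]; dd=rg[:,:2]-c[:2]; n=np.linalg.norm(dd,axis=1); print('extent from axis (mm)',np.percentile(n,[50,99,100])*1e3); 
u=np.linalg.svd(dd[n>.027]-0)[2][0]; pr=dd@u*1e3; print('along',pr.min(),pr.max())
im=d['image'];a=cv2.resize(im[120:290,130:470],(800,400),interpolation=cv2.INTER_CUBIC);cv2.imwrite('pics/c12.png',a[:,:,::-1])
E
```

```text
t 19.7667 tcp [0.4234 0.3659 0.1574] open 0.08545125065794712 F [ 0.6 -0.7  0.6] grip 0.0
turn [-0.0009 -0.0003 -0.0011] delta now [-104.4   88.8   37.3] delta after turn [-104.5   88.7   37.4]
ring 160 0.059 54 y 40.6 amax 174.9
ring 175 0.0567 38 y 40.0 amax 185.0
ring 210 0.0559 31 y 30.7 amax 221.6
ring 222 0.0573 68 y 28.4 amax 238.1
jaws z 0.061086522067098914 a max 167.9071137127892
-100 0.4 80.7 0.0476
-75 0.8 64.3 0.0479
-50 0.5 60.7 0.0483
-25 0.8 56.7 0.0479
0 0.0 21.1 0.0516
25 0.2 12.2 0.0447
50 0.3 14.2 0.0452
75 -0.2 15.3 0.045
100 0.3 12.1 0.0441
narrow [nan nan nan] 0
extent from axis (mm) [nan nan nan]
along nan nan<stdin>:9: RuntimeWarning: Mean of empty slice.
  ret = um.true_divide(
```

View pics/c12.png

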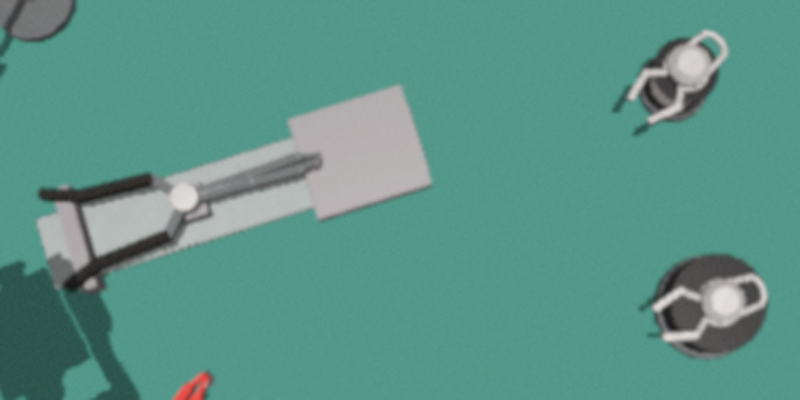

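The pliers are back on their rest, with the pivot at (184,196). The ring sits round the wide reel's spindle, head at (724,300), just as the other ring sits on the narrow reel. I hand in.

```bash
python3 -c "from workcell import close_job; print(close_job())"
```

```text
the job is handed in; nothing more can be done
None
```

The job is handed in: by my last images the retaining ring is shut in the wide reel's groove and the pliers lie back on their rest, released and clear of the reel; `close_job()` returned no verdict.

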